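# Ready the part marker and hold the block home in its nest

## Task

Get the bench part marker ready with its three spring keys, each pressed fully down on its own while the nest is still empty: first the round key (power), then the square key (stylus to its home), then the long bar key (start, waits for work). Then lay the wooden block flat on the marker's deck as it lies on the bench, its long side along the long stop, and press it into the corner so that it is square and fully home against the long stop and the end stop at once, both spring pins pushed in; the marker only works while both pins are held in, so finish still holding the block pressed there. Leave the other things on the bench where they are.

Things in the scene. Friction and masses are not known exactly. Their poses are not given: they have to be found in the camera images.
- marker: The bench part marker, a low grey machine 180 (x) x 200 (y) mm that cannot move; origin at the centre of its underside on the bench, x to its rear, y to its left, z up. Smooth metal deck 50 mm above the bench, with a stylus slot (16 x 34 mm) under the seated block. Key row on the black panel along the front (-x); the nest is the rear of the deck: long stop at the rear, end stop at the left.
- nest_corner (a point): The inner corner of the nest at deck height, where the planes of the two stop faces meet: 55 mm towards +x and 60 mm towards +y from the marker's origin, 50 mm up. Same axes as the marker.
- seat (a point): Where the centre of the block is when it is fully home in the nest (20 mm above the deck; 32.5 mm towards +x, 15 mm towards +y from the marker's origin). Same axes as the marker; the seated block's 90 mm length runs along y.
- long_stop: Rear stop, two fixed steel pads 14 mm high, 14 mm thick and 24 mm long along y, whose faces look to -x and lie in one plane 55 mm behind the marker's origin; the pads are centred at y = -24 and +54 mm, and the 54 mm gap between them is a relief in which a finger at the middle of the block finds room. Origin and axes as the marker.
- end_stop: Left stop, a fixed steel pad 14 mm high, 14 mm thick and 34 mm long along x (x = 12 to 46 mm), whose face looks to -y, 60 mm to the left of the marker's origin. Origin and axes as the marker. Smooth steel, like the long stop (friction on the block about 0.35).
- long_pin (a joint): Brass spring pin, 7 mm thick, in the right pad of the long stop (y = -22 mm, 7 mm above the deck): 0 = out, 5 mm proud of the stop face; grows as it is pushed in towards +x; 0.005 = flush with the face. Its spring takes 1 N at first and 3 N when flush, and pushes a block out again that is let go.
- end_pin (a joint): Brass spring pin, 7 mm thick, in the end stop (x = 32.5 mm, 7 mm above the deck): 0 = out, 5 mm proud of the face; grows as it is pushed in towards +y; 0.005 = flush. Same spring.
- round_key (a joint): Round power key, 24 mm across, left of the row: 0 = up, 0.004 = fully down; springs back; takes 4 N fully down.
- square_key (a joint): Square homing key, 22 x 22 mm, middle of the row: 0 = up, 0.004 = fully down; springs back; takes 4 N fully down.
- bar_key (a joint): Long start key, 22 (x) x 48 (y) mm, right of the row: 0 = up, 0.004 = fully down; springs back; takes 4 N fully down.
- round_key_top (a point): Centre of the top face of the round key, 8 mm above the deck (58 mm above the bench) when up.
- square_key_top (a point): Centre of the top face of the square key, 8 mm above the deck when up.
- bar_key_top (a point): Centre of the top face of the long key, 8 mm above the deck when up. Right of the marker stands a fixed bench grinder (0.42 to 0.58 m ahead of the robot, 0.15 to 0.35 m to its right, with a lamp on a stalk): swing the arm past it drawn in and high. Fixed clutter behind the marker: a jar 78 mm and a bowl 32 mm high.
- block_center (a point): Centre of the loose wooden block, 45 (its x) x 90 (its y) x 40 mm high (its z, up), about 0.1 kg, lying on the bench to the left of the marker; this point is 20 mm above its underside.
- wood_block: The same wooden block; origin at the centre of its underside. Turned half round it looks and fits the same.
- copper_spool: Bystander: spool of copper wire, 48 mm across, 30 mm high, standing; origin at the centre of its underside.
- pink_box: Bystander: flat pink plastic box 66 x 96 x 36 mm; origin at the centre of its underside.
- tape_roll: Bystander: roll of tape lying flat, 88 mm across, 19 mm high; origin at the centre of its underside.

How it is judged (in metres and radians):
On the way, in this order (a step that is already met when the one before it is completed fails the run):
1. the round key is pressed fully down, alone (value of joint round_key above 0.003 m and value of joint each of square_key, bar_key below 0.001 m), for 0.05 s.
2. then the square key is pressed fully down, alone (value of joint square_key above 0.003 m and value of joint each of round_key, bar_key below 0.001 m), for 0.05 s.
3. then the long bar key is pressed fully down, alone (value of joint bar_key above 0.003 m and value of joint each of round_key, square_key below 0.001 m), for 0.05 s.
At the end, for the whole second after the job is handed in: Block flat on the deck (within 3.5 mm, tilt < 0.05 rad), square within 0.04 rad and within 4 mm of its seat, pressing on both stops (at least 0.5 N each), both pins in over 3.5 of 5 mm, fingers still pressing on the still block (over 1 N), all keys up (value of joint each of long_pin, end_pin above 0.0035 m and contact force between wood_block and long_stop above 0.5 N and contact force between wood_block and end_stop above 0.5 N and contact force between the fingers and wood_block above 1 N and horizontal distance between block_center and seat below 0.004 m and z of block_center in the frame of marker between 0.067 and 0.0735 m and angle between the y axis of wood_block and the y axis of marker, either way round below 0.04 rad and angle between wood_block's own z axis and vertical below 0.05 rad and linear speed of wood_block below 0.01 m/s and value of joint each of round_key, square_key, bar_key below 0.001 m); the arm keeps its last pose, push and grip.
It fails at once if a key is pressed while the block is already on the nest (horizontal distance between block_center and seat below 0.07 m and value of joint any of round_key, square_key, bar_key above 0.002 m).
It fails at once if two keys are pressed at once (value of joint each of round_key, square_key above 0.002 m or value of joint each of bar_key, square_key above 0.002 m or value of joint each of round_key, bar_key above 0.002 m).
It fails at once if a bystander is moved (distance of any of copper_spool, pink_box, tape_roll from where it was at the start of the episode above 0.03 m).
It also fails if it takes over 72 s, if anything falls off the work surface, if the arm or the gripper's body presses on something with over 40 N, if the wrist force passes 120 N, or if a joint passes its speed limit or range.

## Robot

A 6-joint arm with a two-finger parallel gripper is mounted at the origin on a cart in front of the work surface, level with it; the furniture and walls round the work are solid. World frame = base frame: x ahead of the robot, y to its left, z up, the work surface at z = 0. Lengths are in mm, angles in rad, forces in N, time in s.
With the tool pointing down it reaches from about 350 to 875 mm from the base axis. Payload 4.2 kg.
Tool frame: the origin (TCP) lies midway between the tips of the shut fingers; the grasp point (between the pads) lies 19 mm behind it; z points along the fingers, y is the direction in which the jaws open and shut (so a half turn about z gives the same grasp; the last joint's range is limited). The gripper opens to 87 mm and grips with 3 to 60 N. Pads are 19 mm wide; open, the fingers measure 117 mm over their backs; the gripper's body (75 mm by 190 mm) begins 51 mm behind the grasp point.
Start: joints at [1.415, 0.385, 0.008, 0, -1.194, -0.259], TCP at [251.846, 571.99, 222.55] pointing down, gripper open.
Joint ranges: [-3.14, 3.14], [-1.21, 2.06], [-1.07, 1.41], [-3.16, 2.05], [-2.99, -0.16], [-3.1, 3.1]. Speed limits (rad/s): [2.79, 2.79, 3.14, 3.14, 3.14, 3.14].

## Interface

Orientations are given as a unit quaternion [w, x, y, z].
In Python, from workcell import env gives the robot as it stands. The module is installed in compiled form; this text tells all that it offers. Calls block until the motion is done:
- env.movep(position, orientation): joint-space move of the TCP to a pose.
- env.move_l(position, feed=150, rot=None, guard=None): straight line of the TCP; rot=None keeps the orientation; feed is the mean speed in mm/s. With guard (N) it stops when the force on the tool has changed by that much, and returns True; else False.
- env.goto_joints(angles): joint-space move.
- env.gripper_open() and env.close(f_grip=None): open the fingers fully, or close them until they stop; f_grip is the grip in N (None keeps the last).
- env.pause(seconds).
- env.inverse_kinematics(position, orientation): joint angles nearest the present ones, or None.
- env.capture(name): name is "scene" or "top" or "wrist"; returns (picture, depth): 384x512x3 uint8, red, green, blue; 384x512 float32, mm along the optical axis (not along the pixel's ray), 0 where there is no reading.
- env.camera_params(name): a dict with "vertical_fov" (degrees; the focal length in pixels is half the picture's height over the tangent of half this angle, whatever the lens; pixels are square), "cx", "cy" (the principal point, pixels), "cam_to_world" (4x4, takes a point from camera to world coordinates). Camera axes: x right, y down, z forward; pixel columns grow to the right and rows downward; lengths in mm; the calibration is good to about 2 mm. A picture is of the moment at which its call begins: read the wrist's pose just before it. camera_params takes no time and is no camera call; for the wrist camera it gives the pose at the moment of the call.
A pose or a line that the arm cannot do raises env.PlanningError and nothing moves.
- env.hand_in(): hands the job in, once; it reports no verdict.
Readings, each from a call of its own:
- env.read_time_s(): time.
- env.read_qpos(): joint angles.
- env.read_qvel(): joint speeds.
- env.read_effort(): joint torques, N m.
- env.read_tcp_pos(): TCP position.
- env.read_tcp_rot(): TCP orientation.
- env.read_ft_force(): force on the tool from outside, world axes, zero at the start.
- env.read_wrist_torque(): the same for the moment, N m.
- env.read_grip_width(): finger opening in mm.
Only numpy, scipy, OpenCV 4.12 (cv2) and the standard library are available. Lean on these libraries where they do the work, as an engineer would, in place of code of your own. Each camera call takes 0.05 s, during which the arm holds its last target.

## Working session

There is one attempt and no reset: what is moved stays moved. The work goes in short steps, each a Python script; the robot and the scene stay as the last script left them, time stands still between calls to the robot, and variables do not carry over. Pictures are saved under pics/ and viewed, and the job is handed in when it is done.

```bash
mkdir -p pics; cat > h.py <<'E'
import numpy as np, cv2
from workcell import env
def shot(cam,name):
    P=env.camera_params(cam); im,d=env.capture(cam)
    np.savez('pics/'+name+'.npz',im=im,d=d,T=P['cam_to_world'],f=192/np.tan(np.radians(P['vertical_fov']/2)),c=[P['cx'],P['cy']])
    cv2.imwrite('pics/'+name+'.png',im[:,:,::-1]); return im,d
def W(name,u,v,r=0):
    z=np.load('pics/'+name+'.npz'); d=z['d']; D=d[v,u] if r==0 else np.median(d[v-r:v+r+1,u-r:u+r+1])
    p=np.array([(u-z['c'][0])*D/z['f'],(v-z['c'][1])*D/z['f'],D,1]); return (z['T']@p)[:3]
E
python3 - <<'E'
from h import *
print(env.read_time_s(),env.read_tcp_rot(),env.read_grip_width())
for c in ('scene','top','wrist'):
    shot(c,c+'0'); P=env.camera_params(c); print(c,P)
E
```

```text
0.0 [ 1.08737973e-03  9.78551546e-01 -2.05999177e-01 -1.69498036e-04] 87.04464256698472
scene {'vertical_fov': 46.96512366567325, 'cx': 255.55455309828818, 'cy': 188.65899895545007, 'cam_to_world': array([[-4.55735210e-01, -4.06769737e-01,  7.91734677e-01,
        -8.50128033e+01],
       [-8.90113042e-01,  2.10309230e-01, -4.04312750e-01,
         5.47347983e+02],
       [-2.04691968e-03, -8.88992919e-01, -4.57916369e-01,
         4.41437427e+02],
       [ 0.00000000e+00,  0.00000000e+00,  0.00000000e+00,
         1.00000000e+00]])}
top {'vertical_fov': 43.36945399774035, 'cx': 250.45058262423578, 'cy': 179.9254365083498, 'cam_to_world': array([[-3.68553794e-03, -9.99147313e-01,  4.11225441e-02,
         5.30368785e+02],
       [-9.99839797e-01,  4.40215285e-03,  1.73494054e-02,
         1.91645325e+02],
       [-1.75156395e-02, -4.10520143e-02, -9.99003471e-01,
         1.15888757e+03],
       [ 0.00000000e+00,  0.00000000e+00,  0.00000000e+00,
         1.00000000e+00]])}
wrist {'vertical_fov': 59.052201947013764, 'cx': 251.0480597897957, 'cy': 193.30141063881663, 'cam_to_world': array([[-4.02755587e-01, -8.79104351e-01, -2.54879337e-01,
         3.20851483e+02],
       [-9.15305677e-01,  3.87390040e-01,  1.10201972e-01,
         5.41983082e+02],
       [ 1.85868377e-03,  2.77676964e-01, -9.60672706e-01,
         3.83243488e+02],
       [ 0.00000000e+00,  0.00000000e+00,  0.00000000e+00,
         1.00000000e+00]])}
```

View pics/scene0.png

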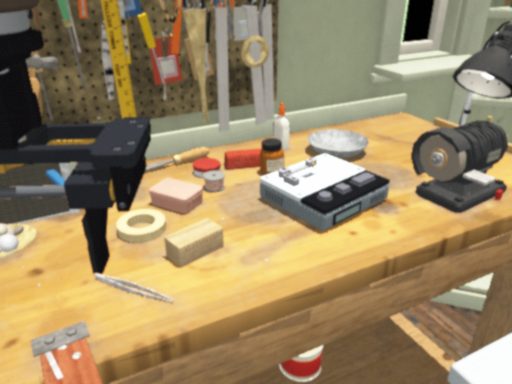

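View pics/top0.png

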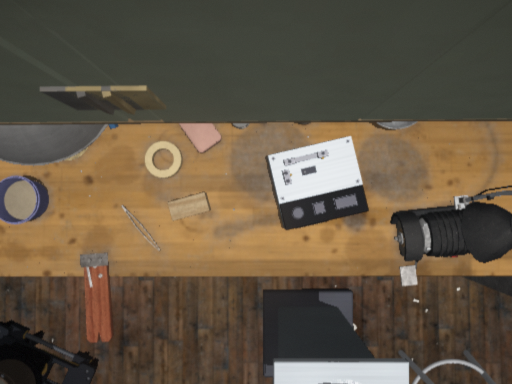

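View pics/wrist0.png

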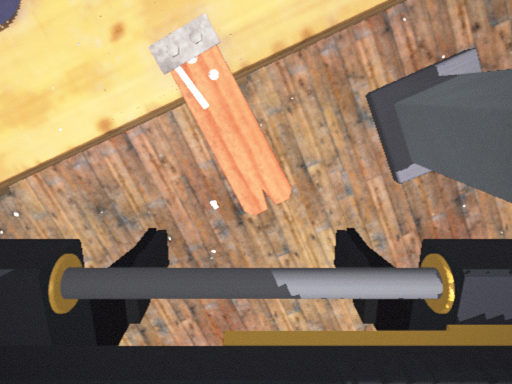

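The scene view shows the block near (195,242), tape (141,225), pink box, spool and marker (325,190). The top view shows the marker at about (318,183), turned a little, and the block at (189,205). I'll enlarge those.

```bash
python3 - <<'E'
from h import *
z=np.load('pics/top0.npz');im=z['im'][:,:,::-1]
a=cv2.resize(im[130:235,260:375],None,fx=6.9,fy=5.7*6.9/5.7,interpolation=cv2.INTER_CUBIC)[:600]
a=cv2.resize(im[132:232,262:372],None,fx=6,fy=6,interpolation=cv2.INTER_CUBIC); cv2.imwrite('pics/m.png',a)
b=cv2.resize(im[180:230,160:220],None,fx=10,fy=10,interpolation=cv2.INTER_CUBIC); cv2.imwrite('pics/b.png',b)
# height map
d=z['d'];v,u=np.mgrid[0:384,0:512];f=z['f'];c=z['c']
P=np.stack([(u-c[0])*d/f,(v-c[1])*d/f,d,np.ones_like(d)],-1)@z['T'].T
H=P[...,2]
for u,v in [(189,205),(230,230),(318,175),(300,212),(320,208),(345,202),(200,137),(162,160),(150,250)]: print(u,v,P[v,u,:3].round(1))
m=((H>30)&(H<48));m[:185]=0;m[225:]=0;m[:,:160]=0;m[:,215:]=0
q=P[m][:,:2].astype(np.float32);print('block',len(q),q.mean(0),cv2.minAreaRect(q))
m=((H>45)&(H<75));m[:128]=0;m[235:]=0;m[:,:260]=0;m[:,372:]=0
q=P[m][:,:2].astype(np.float32);print('marker',len(q),q.mean(0),cv2.minAreaRect(q), np.median(P[m][:,2]))
E
```

```text
189 205 [518.8 354.4  36. ]
230 230 [458.3 261.1   0.7]
318 175 [586.6  56.   51.1]
300 212 [502.3  98.7  61.4]
320 208 [511.2  53.   58.1]
345 202 [524.6  -3.8  57.7]
200 137 [677.6 328.9  36.2]
162 160 [627.  424.8   2. ]
150 250 [410.9 453.5  -1.5]
block 755 [517.5936 355.6528] ((517.5924682617188, 356.4466857910156), (45.18928909301758, 90.63591003417969), 15.419025421142578)
marker 6437 [569.5105   55.86392] ((569.9908447265625, 55.835670471191406), (176.86019897460938, 196.41085815429688), 12.888421058654785) 50.40119792929431
```

View pics/m.png

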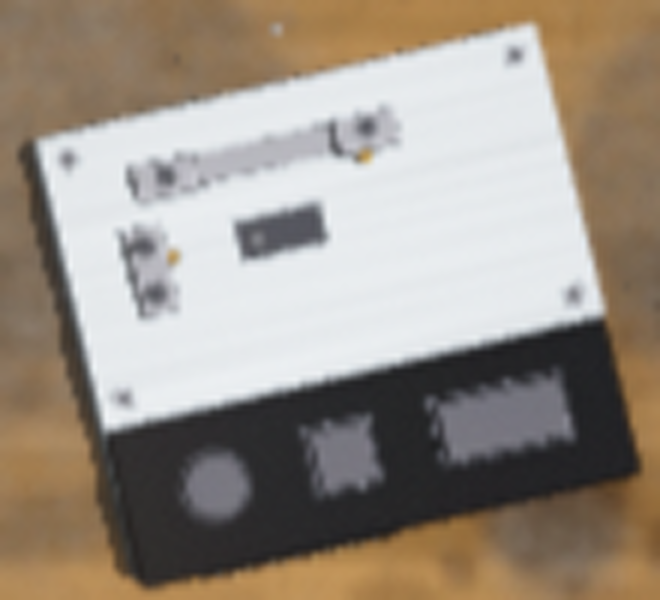

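View pics/b.png

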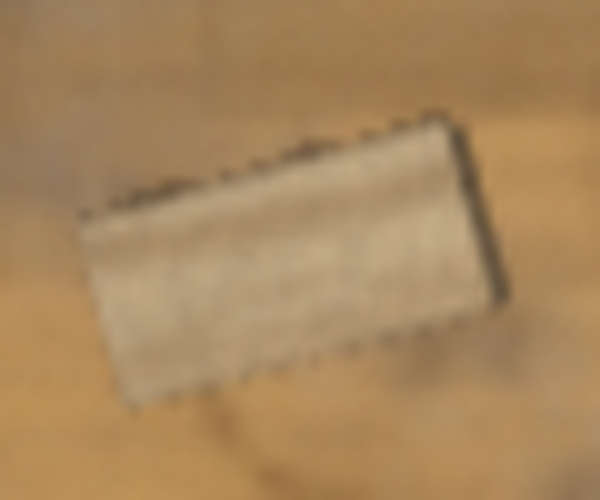

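```bash
cat >> h.py <<'E'
def Q(psi): return np.array([0,np.cos(psi/2),np.sin(psi/2),0])
E
python3 - <<'E'
from h import *
a=0.225; ex=np.array([np.cos(a),np.sin(a)]); ey=np.array([-ex[1],ex[0]])
env.close(20)
p=np.array([570,55.8])+70*ey-10*ex
env.movep([*p,240],Q(a-np.pi/2)); env.pause(0.2)
print(env.read_time_s(),env.read_qpos(),env.read_tcp_pos(),env.read_grip_width(),env.read_ft_force())
shot('wrist','wrist1')
E
```

```text
3.8167 [ 5.11661681e-01  2.58971003e-01 -1.30794986e-01  1.44458311e-05
 -1.18109802e+00 -2.85412287e-01] [544.56000189 122.5176508  239.93080674] 0.4741329976718839 [-0.09697488 -1.07438242  0.33878928]
```

View pics/wrist1.png

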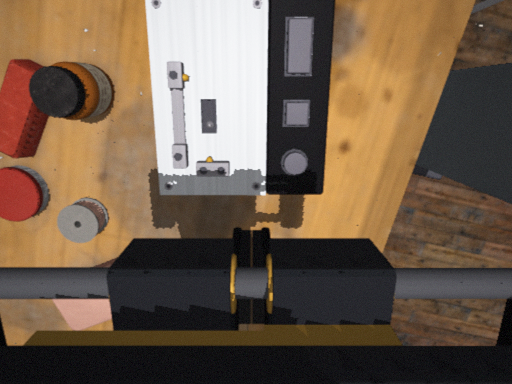

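The wrist view shows the keys: bar (300,45), square (297,113) and round (294,162). The slot is at (209,115), the long-stop pads at (175,75) and (179,156), and the end stop at (213,168). I'll enlarge this and compute positions.

```bash
python3 - <<'E'
from h import *
z=np.load('pics/wrist1.npz');im=z['im'][:,:,::-1]
cv2.imwrite('pics/w1.png',cv2.resize(im[0:200,145:340],None,fx=3,fy=3,interpolation=cv2.INTER_CUBIC))
# check rear clutter behind stops; end
for n,u,v in [('bar',300,45),('sq',297,113),('rd',294,162),('deck',235,115),('endst',225,168),('pad',179,152)]: print(n,W('wrist1',u,v,2).round(1))
d=z['d'];v,u=np.mgrid[0:384,0:512];f=z['f'];c=z['c']
P=np.stack([(u-c[0])*d/f,(v-c[1])*d/f,d,np.ones_like(d)],-1)@z['T'].T
t=np.load('pics/top0.npz');dt=t['d']
Pt=np.stack([(u-t['c'][0])*dt/t['f'],(v-t['c'][1])*dt/t['f'],dt,np.ones_like(dt)],-1)@t['T'].T
for n,A,m0 in (('w',P,(u>140)&(u<340)&(v<200)),('t',Pt,(u>262)&(u<372)&(v>130)&(v<235))):
    # key regions: height 55.. in marker front
    a=.225;ex=np.array([np.cos(a),np.sin(a)]);ey=np.array([-ex[1],ex[0]])
    rel=A[...,:2]-np.array([570,55.8]);X=rel@ex;Y=rel@ey
    m=m0&(A[...,2]>54.5)&(A[...,2]<62)&(X<-30)&(X>-85)
    k,lab,st,cen=cv2.connectedComponentsWithStats(m.astype(np.uint8))
    for i in range(1,k):
        if st[i,4]>40:
            q=A[lab==i]; print(n,st[i,4],'mid',X[lab==i].min().round(1),X[lab==i].max().round(1),Y[lab==i].min().round(1),Y[lab==i].max().round(1),q[:,:3].mean(0).round(1),cv2.minAreaRect(q[:,:2].astype(np.float32)))
    m=m0&(A[...,2]>59)&(A[...,2]<70)&(X>0)
    k,lab,st,cen=cv2.connectedComponentsWithStats(m.astype(np.uint8))
    for i in range(1,k):
        if st[i,4]>15: print(n,'stop',st[i,4],X[lab==i].min().round(1),X[lab==i].max().round(1),Y[lab==i].min().round(1),Y[lab==i].max().round(1),A[lab==i][:,2].mean())
E
```

```text
bar [526.4  -5.4  57.8]
sq [512.9  55.2  57.7]
rd [503.  103.3  57.5]
deck [572.4  71.4  49.6]
endst [570.7 124.1  63.7]
pad [619.  118.4  63.5]
w 1279 mid -67.1 -44.9 -72.4 -25.1 [526.5  -4.6  57.4] ((526.3012084960938, -4.238908767700195), (22.177310943603516, 47.326080322265625), 12.96674919128418)
w 492 mid -66.8 -45.0 2.6 23.0 [512.9  55.7  57.4] ((512.642333984375, 55.782039642333984), (21.867313385009766, 20.37265396118164), 13.02512264251709)
w 405 mid -67.2 -44.5 51.1 74.2 [501.7 104.3  57.4] ((501.5811767578125, 104.4495849609375), (23.059589385986328, 22.617835998535156), 89.08976745605469)
w stop 434 50.9 68.9 -34.5 -11.1 63.079086448945155
w stop 350 54.8 69.2 43.0 66.8 63.23909644843306
w stop 484 11.9 45.9 57.0 74.1 63.2011708164919
t 188 mid -66.4 -43.2 -74.9 -25.5 [527.3  -5.1  58.1] ((527.7698974609375, -5.282562255859375), (22.947296142578125, 49.57167053222656), 14.000146865844727)
t 87 mid -66.6 -43.1 1.4 23.7 [513.3  55.6  57.8] ((513.7327270507812, 55.882362365722656), (23.011899948120117, 22.74076271057129), 14.196599960327148)
t 82 mid -68.4 -44.0 51.3 73.2 [501.8 104.2  58.2] ((502.0899963378906, 104.05155181884766), (23.888660430908203, 20.987262725830078), 46.188236236572266)
t stop 70 51.5 69.3 -35.3 -11.6 63.83231059525139
t stop 66 55.3 69.0 42.8 66.1 64.54363023470525
t stop 98 12.5 46.2 56.5 74.3 63.64546701090858
```

View pics/w1.png

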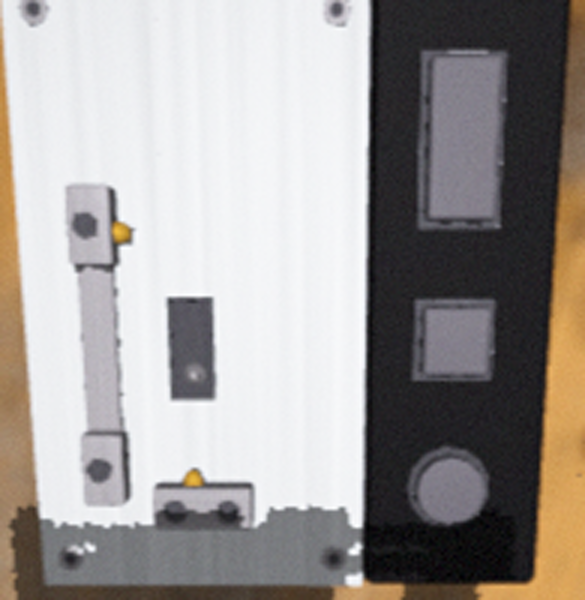

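Wrist and top estimates agree to about 1 mm, with heights of 57.5 and 64 mm as they should be. Now the keys.

```bash
python3 - <<'E'
from h import *
a=0.226
for n,x,y in (('round',501.7,104.2),('square',512.9,55.6),('bar',526.6,-4.8)):
    if n=='round': env.movep([x,y,100],Q(a-np.pi/2))
    else: env.move_l([x,y,82],feed=150)
    env.move_l([x,y,63],feed=80)
    env.pause(0.1); f0=env.read_ft_force()
    g=env.move_l([x,y,50.5],feed=15,guard=7)
    t=env.read_tcp_pos();f=env.read_ft_force(); env.pause(0.2)
    print(n,g,t.round(1),(f-f0).round(1),env.read_tcp_pos().round(1),(env.read_ft_force()-f0).round(1))
    if n=='bar': shot('scene','scene_bar')
    env.move_l([x,y,82],feed=120)
print(env.read_time_s())
E
```

```text
round True [501.9 104.3  54.4] [-0.8  0.6  4. ] [501.9 104.3  54.4] [-1.9  0.8  4.1]
square True [513.1  55.7  54.4] [0.2 0.9 4.7] [513.1  55.6  54.4] [-0.2  1.1  3.6]
bar True [526.8  -4.8  54.4] [-1.1  0.2  6.2] [526.8  -4.8  54.4] [-0.3  0.3  5.8]
10.9
```

Forces were about 4 N at 54.4 mm, which is close to fully down but not certain. There is plenty of time, so I'll repeat the sequence a little harder, which is harmless if the steps already count.

```bash
python3 - <<'E'
from h import *
for n,x,y in (('round',501.7,104.2),('square',512.9,55.6),('bar',526.6,-4.8)):
    env.move_l([x,y,82],feed=200); env.move_l([x,y,63],feed=80)
    env.pause(0.1); f0=env.read_ft_force()
    g=env.move_l([x,y,52.5],feed=15,guard=14); env.pause(0.2)
    print(n,g,env.read_tcp_pos().round(1),np.mean([env.read_ft_force()-f0 for _ in range(3)],0).round(1))
    env.move_l([x,y,82],feed=120)
# to block
b=np.array([517.6,356.2]);ab=np.radians(15.4)
env.move_l([526,0,150],feed=200)
env.gripper_open()
env.movep([*b,120],Q(ab-np.pi/2)); env.pause(.2)
print(env.read_time_s(),env.read_qpos().round(2),env.read_tcp_pos())
shot('wrist','wrist2'); shot('top','top2')
E
```

```text
round True [501.9 104.3  54.4] [-0.6  0.8  3.4]
square True [513.1  55.7  54.4] [-1.3  1.2  5.8]
bar True [526.8  -4.8  54.4] [-1.   0.6  5.6]
21.1 [ 0.86  0.47 -0.12  0.   -0.98 -0.59] [518.13934616 355.0474595  120.3394015 ]
```

View pics/wrist2.png

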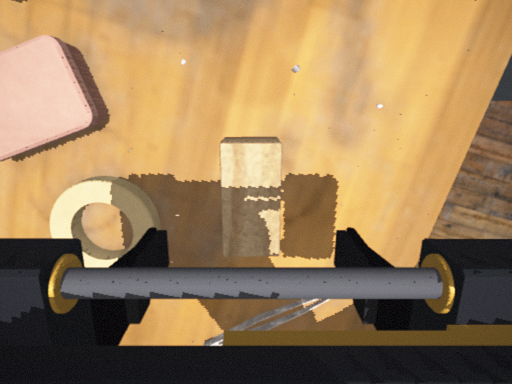

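The wrist view shows the block (221–281 px) centred between the open fingers (168–337 px). All keys hit a hard stop at 54.4 mm. Now I'll grasp.

```bash
python3 - <<'E'
from h import *
b=[517.6,356.2]
env.move_l([*b,30],feed=150); g=env.move_l([*b,8],feed=50,guard=10)
env.close(30); env.pause(.2); print(g,env.read_grip_width(),env.read_tcp_pos().round(1))
p=env.read_tcp_pos(); env.move_l([p[0],p[1],130],feed=120); env.pause(.2)
print(env.read_grip_width(),env.read_ft_force().round(1),env.read_time_s(),env.read_tcp_pos().round(1))
shot('wrist','wrist3'); shot('scene','scene3')
E
```

```text
False 44.480649562504745 [517.6 356.2   8. ]
45.02903103757036 [ 0.2  1.1 -1.4] 24.8917 [517.4 356.  129.1]
```

View pics/wrist3.png

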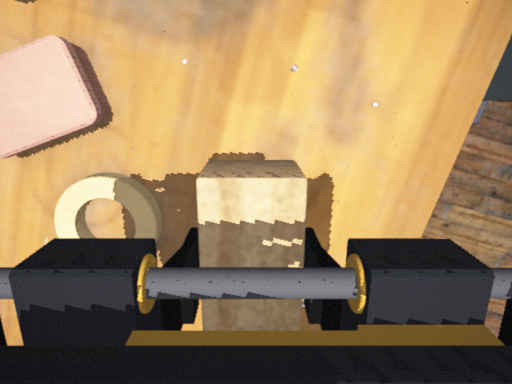

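View pics/scene3.png

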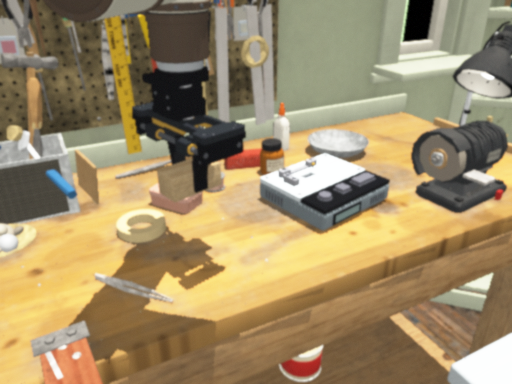

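The block is held level, with its underside about 8 mm below the TCP. Next I'll carry it over, lower it and push it into the corner.

```bash
cat >> h.py <<'E'
a=0.226; ex=np.array([np.cos(a),np.sin(a)]); ey=np.array([-ex[1],ex[0]]); C=np.array([570,55.8]); S=C+32.5*ex+15*ey
def loc():
    p=env.read_tcp_pos(); f=np.mean([env.read_ft_force() for _ in range(5)],0); r=p[:2]-S
    q=env.read_tcp_rot(); 
    return np.round([r@ex,r@ey,p[2],f[:2]@ex,f[:2]@ey,f[2]],2), np.round(2*np.arctan2(q[2],q[1])-(a-np.pi/2),4)
E
python3 - <<'E'
from h import *
t=S-14*ex-14*ey
env.movep([*t,130],Q(a-np.pi/2)); env.pause(.2); print(loc())
env.move_l([*t,68],feed=100); env.pause(.2);print(loc())
g=env.move_l([*t,54],feed=12,guard=5); env.pause(.1)
print(g,loc(),env.read_time_s(),env.read_grip_width())
shot('wrist','wrist4'); shot('scene','scene4')
E
```

```text
(array([-13.66, -12.73, 129.97,   0.35,   0.13,  -0.37]), np.float64(0.002))
(array([-13.48, -13.96,  68.84,   0.18,  -0.07,  -1.02]), np.float64(0.0))
True (array([-14.01, -14.01,  58.01,   0.31,   0.15,   4.41]), np.float64(0.0002)) 28.225 44.71495021587619
```

View pics/wrist4.png

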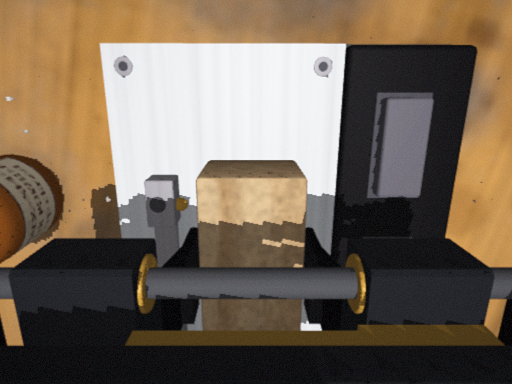

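View pics/scene4.png

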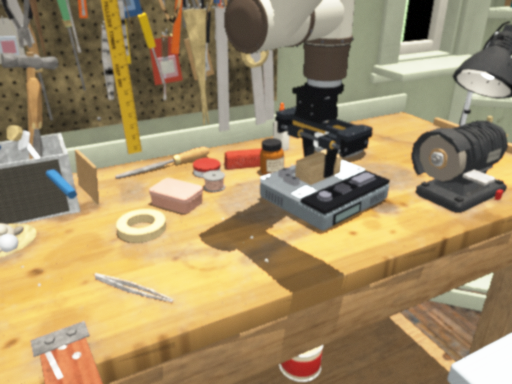

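The block lies on the deck, parallel to the marker (edges at 198–305 px, pin at (182,204)). Now +y, then +x, guarded.

```bash
python3 - <<'E'
from h import *
z=58.2
def go(x,y,**k):
    t=S+x*ex+y*ey; return env.move_l([*t,z],**k)
print(loc())
g=go(-14,-6,feed=30,guard=12);print(g,loc())
g=go(-14,5,feed=10,guard=9);env.pause(.2);l,r=loc();print('y',g,l,r,env.read_grip_width())
y=l[1]
g=go(-6,y,feed=30,guard=12);print(g,loc())
g=go(5,y,feed=10,guard=9);env.pause(.2);print('x',g,loc(),env.read_grip_width(),env.read_time_s())
shot('wrist','wrist5');shot('top','top5')
E
```

```text
(array([-14.02, -14.  ,  58.01,  -0.08,   0.7 ,   5.67]), np.float64(0.0001))
False (array([-1.414e+01, -5.460e+00,  5.805e+01, -5.000e-02,  8.300e-01,
        2.920e+00]), np.float64(-0.0001))
y True [-14.15  -0.57  58.08   1.29  -0.79   2.4 ] -0.0007 44.699411818193035
False (array([-6.  , -0.89, 58.11, -0.77, -3.57,  2.76]), np.float64(-0.001))
x True (array([ 0.38, -1.26, 58.23, -1.13, -0.07,  4.81]), np.float64(-0.0015)) 44.91846873582187 31.1583
```

View pics/wrist5.png

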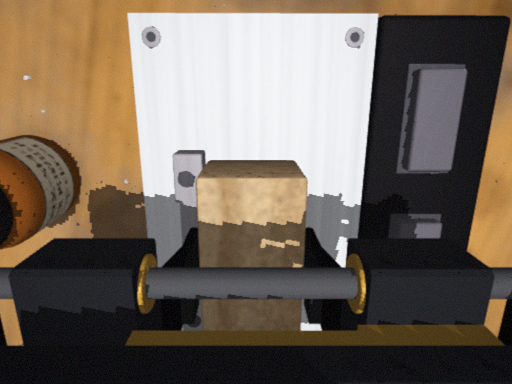

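Both contacts were found but the force relaxes after the stop. I'll step the target further in small increments while watching steady force.

```bash
python3 - <<'E'
from h import *
z=58.2
def go(x,y,**k):
    t=S+x*ex+y*ey; return env.move_l([*t,z],**k)
x,y=.4,-1.2
for i in range(10):
    l,r=loc(); 
    if l[3]>-7: x+=.5
    if l[4]>-7: y+=.5
    if l[3]<=-7 and l[4]<=-7: break
    g=go(x,y,feed=10,guard=15);env.pause(.25)
    print(round(x,1),round(y,1),g,loc(),env.read_grip_width().round(1))
print(env.read_time_s())
E
```

```text
Traceback (most recent call last):
AttributeError: 'float' object has no attribute 'round'
```

```bash
cat > st.py <<'E'
from h import *
import sys
z=58.2
def go(x,y,**k):
    t=S+x*ex+y*ey; return env.move_l([*t,z],**k)
x,y=.9,-.7
print(loc())
for i in range(6):
    l,r=loc(); 
    if l[3]<=-7 and l[4]<=-7: break
    if l[3]>-7: x+=.5
    if l[4]>-7: y+=.5
    g=go(x,y,feed=10,guard=15);env.pause(.25)
    print(round(x,1),round(y,1),g,loc(),round(env.read_grip_width(),1))
print(env.read_time_s())
E
python3 st.py
```

```text
(array([ 0.22, -1.37, 58.33, -2.45, -2.72,  5.77]), np.float64(-0.0019))
1.4 -0.2 False (array([ 0.23, -1.32, 58.3 , -2.8 , -3.7 ,  5.31]), np.float64(-0.0021)) 44.5
1.9 0.3 False (array([ 0.27, -1.21, 58.34, -3.58, -4.96,  6.31]), np.float64(-0.0022)) 44.9
2.4 0.8 False (array([ 0.39, -1.  , 58.38, -4.65, -5.66,  7.98]), np.float64(-0.0022)) 44.7
2.9 1.3 False (array([ 0.57, -0.69, 58.37, -4.18, -5.48,  8.07]), np.float64(-0.0023)) 44.9
3.4 1.8 False (array([ 0.84, -0.27, 58.4 , -5.  , -5.86,  8.3 ]), np.float64(-0.0023)) 44.9
3.9 2.3 False (array([ 0.95, -0.12, 58.45, -6.43, -7.72,  9.94]), np.float64(-0.0022)) 44.6
34.8333
```

```bash
sed -i 's/x,y=.9,-.7/x,y=3.9,2.3/; s/z=58.2/z=59.5/; s/-7/-10/g' st.py; python3 st.py
```

```text
(array([ 0.95, -0.12, 58.45, -6.43, -7.72,  9.94]), np.float64(-0.0022))
4.4 2.8 False (array([ 0.96, -0.08, 58.65, -5.03, -8.56,  3.97]), np.float64(-0.0023)) 44.9
4.9 3.3 False (array([ 9.600e-01, -5.000e-02,  5.866e+01, -4.920e+00, -1.016e+01,
        5.480e+00]), np.float64(-0.0024)) 44.7
5.4 3.3 False (array([  1.  ,  -0.07,  58.67,  -6.86, -10.39,   6.22]), np.float64(-0.0024)) 44.9
5.9 3.3 False (array([  1.  ,  -0.06,  58.68,  -7.4 , -10.81,   6.92]), np.float64(-0.0025)) 44.7
6.4 3.3 False (array([ 9.900e-01, -5.000e-02,  5.866e+01, -8.740e+00, -9.420e+00,
        8.290e+00]), np.float64(-0.0024)) 44.9
6.9 3.8 False (array([ 9.900e-01, -5.000e-02,  5.871e+01, -9.350e+00, -1.066e+01,
        8.310e+00]), np.float64(-0.0025)) 45.1
37.8833
```

TCP has stalled in both directions while forces rise (about 9 and 11 N), so it is at hard contact. Verifying by camera.

```bash
python3 - <<'E'
from h import *
for c in('wrist','top','scene'): shot(c,c+'6')
print(loc())
z=np.load('pics/top6.npz');cv2.imwrite('pics/t6.png',cv2.resize(z['im'][132:232,262:372,::-1],None,fx=6,fy=6,interpolation=cv2.INTER_CUBIC))
z=np.load('pics/scene6.npz');cv2.imwrite('pics/s6.png',cv2.resize(z['im'][120:240,240:400,::-1],None,fx=5,fy=5,interpolation=cv2.INTER_CUBIC))
for n in('wrist6','top6'):
    z=np.load('pics/'+n+'.npz');d=z['d'];v,u=np.mgrid[0:384,0:512]
    A=np.stack([(u-z['c'][0])*d/z['f'],(v-z['c'][1])*d/z['f'],d,np.ones_like(d)],-1)@z['T'].T
    r=A[...,:2]-C;X=r@ex;Y=r@ey
    m=(d>0)&(A[...,2]>83)&(A[...,2]<96)&(abs(X-32)<30)&(Y<62)&(Y>-40)
    if n=='wrist6': m&=(v<230)
    m=cv2.morphologyEx(m.astype(np.uint8),cv2.MORPH_OPEN,np.ones((3,3)))>0
    if m.sum()>20:
        print(n,m.sum(),X[m].min(),X[m].max(),Y[m].min(),Y[m].max(),A[...,2][m].mean())
        G=np.c_[X[m],Y[m],np.ones(m.sum())];print(np.linalg.lstsq(G,A[...,2][m],rcond=None)[0])
        if n=='wrist6':
            for lo in range(-30,10,8):
                k=m&(Y>lo)&(Y<lo+8)
                if k.any(): print(lo,np.percentile(X[k],[1,99]).round(1))
E
```

```text
(array([ 1.010e+00, -2.000e-02,  5.870e+01, -8.860e+00, -1.141e+01,
        8.920e+00]), np.float64(-0.0025))
wrist6 6219 11.051583748764974 56.20776954095864 -29.61660552159352 -6.025731077174359 90.0125726514492
[-2.59112833e-02  5.24175175e-02  9.18774723e+01]
-30 [12.1 55.4]
-22 [11.9 55.4]
-14 [11.9 55.5]
```

View pics/wrist6.png

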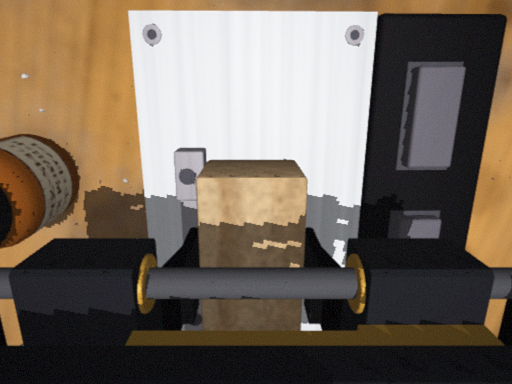

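View pics/s6.png

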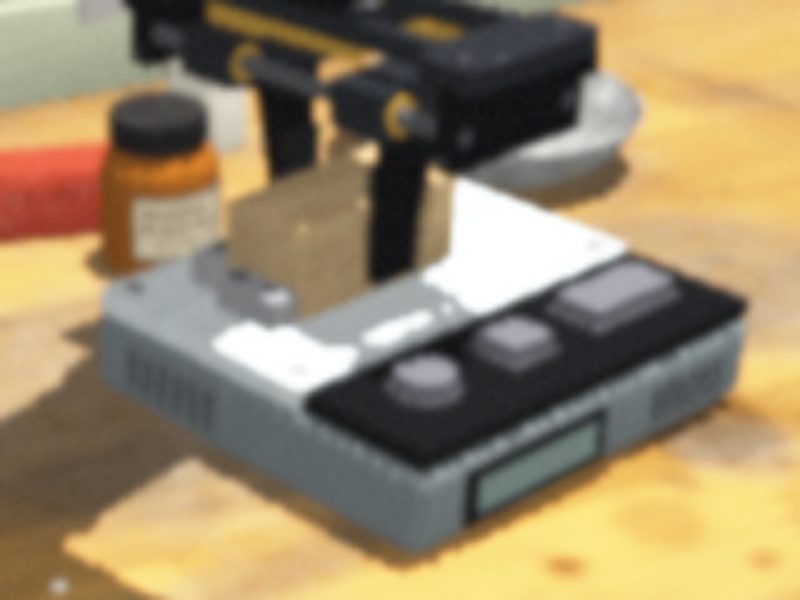

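View pics/t6.png

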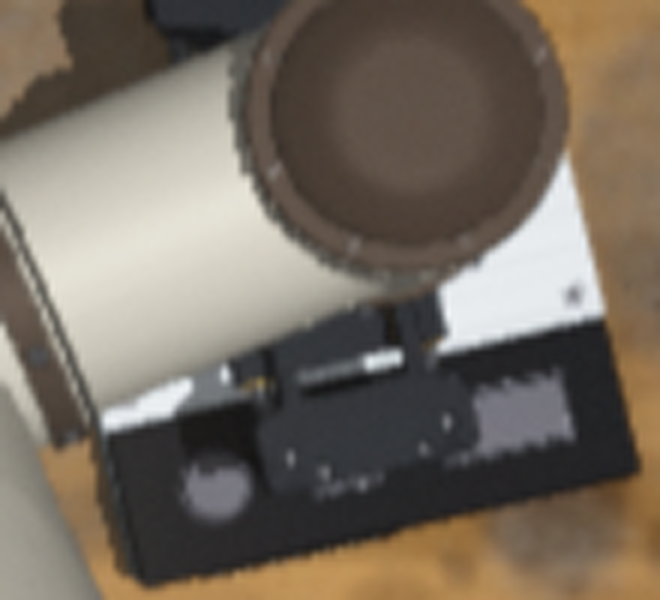

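Block in X is 12–55.4 and the right end is at −29.6, as they should be when seated. The fitted top slope of 0.05 along Y needs checking against earlier pictures, since it may be depth bias.

```bash
python3 - <<'E'
from h import *
from scipy.spatial.transform import Rotation as R
q=env.read_tcp_rot();print('tool z',R.from_quat([q[1],q[2],q[3],q[0]]).as_matrix()[:,2]@np.array([[*ex,0],[*ey,0],[0,0,1]]).T)
for n in('wrist3','wrist4','wrist5','wrist6'):
    z=np.load('pics/'+n+'.npz');d=z['d'];v,u=np.mgrid[0:384,0:512]
    A=np.stack([(u-z['c'][0])*d/z['f'],(v-z['c'][1])*d/z['f'],d,np.ones_like(d)],-1)
    Wd=A@z['T'].T;r=Wd[...,:2]-C;X=r@ex;Y=r@ey;H=Wd[...,2]
    def fit(m):
        G=np.c_[X[m],Y[m],np.ones(m.sum())];h=H[m]
        for _ in range(3):
            s=np.linalg.lstsq(G,h,rcond=None)[0];k=abs(h-G@s)<1.5;G=G[k];h=h[k]
        return s[:2].round(4),len(h),h.mean().round(2)
    print(n,'block',fit((u>210)&(u<292)&(v>184)&(v<228)), 'deck',fit((u>160)&(u<320)&(v>50)&(v<140)) if n>'wrist3' else '')
    print('   col at 250:',[(k,round(float(H[k,250]),1)) for k in range(150,232,8)])
E
```

```text
tool z [-0.02619672 -0.00826679 -0.99962262]
wrist3 block (array([ 0.0025, -0.2158]), 814, np.float64(160.59)) deck 
   col at 250: [(150, -1.9), (158, 0.5), (166, 139.2), (174, 156.1), (182, 161.0), (190, 159.7), (198, 160.3), (206, 159.5), (214, 159.8), (222, 162.1), (230, 160.5)]
wrist4 block (array([-0.0009, -0.1915]), 886, np.float64(89.45)) deck (array([-0.0033,  0.0002]), 12919, np.float64(49.47))
   col at 250: [(150, 47.9), (158, 50.3), (166, 67.6), (174, 84.5), (182, 89.6), (190, 89.7), (198, 88.1), (206, 88.7), (214, 89.5), (222, 89.6), (230, 88.7)]
wrist5 block (array([-0.0091, -0.1774]), 1008, np.float64(89.65)) deck (array([-0.0026,  0.001 ]), 12812, np.float64(49.47))
   col at 250: [(150, 49.2), (158, 49.4), (166, 67.7), (174, 85.1), (182, 90.6), (190, 90.3), (198, 90.3), (206, 89.9), (214, 90.1), (222, 88.5), (230, 89.3)]
wrist6 block (array([-0.0242, -0.1485]), 1175, np.float64(90.3)) deck (array([-0.0014,  0.0022]), 12948, np.float64(49.47))
   col at 250: [(150, 48.7), (158, 50.4), (166, 69.0), (174, 86.3), (182, 90.7), (190, 89.7), (198, 90.2), (206, 89.3), (214, 90.5), (222, 90.6), (230, 90.6)]
```

The tool leans 0.026 rad from arm compliance and the block with it. That is within 0.05, but I'll tilt back to flatten it and leave more margin.

```bash
cat > fl.py <<'E'
from h import *
from scipy.spatial.transform import Rotation as R
B=np.array([[*ex,0],[*ey,0],[0,0,1]])
w=B.T@np.array([.008,-.026,0])
q=Q(a-np.pi/2); n=(R.from_rotvec(w)*R.from_quat([q[1],q[2],q[3],q[0]])).as_quat()
t=S+6.9*ex+3.8*ey
g=env.move_l([*t,59.3],feed=10,rot=np.array([n[3],n[0],n[1],n[2]]),guard=20);env.pause(.4)
print(g,loc(),env.read_grip_width(),env.read_time_s())
q=env.read_tcp_rot();print('tool z',B@R.from_quat([q[1],q[2],q[3],q[0]]).as_matrix()[:,2])
shot('wrist','wrist7')
z=np.load('pics/wrist7.npz');d=z['d'];v,u=np.mgrid[0:384,0:512]
Wd=np.stack([(u-z['c'][0])*d/z['f'],(v-z['c'][1])*d/z['f'],d,np.ones_like(d)],-1)@z['T'].T
r=Wd[...,:2]-C;X=r@ex;Y=r@ey;H=Wd[...,2]
m=(u>210)&(u<292)&(v>182)&(v<215)
print(np.polyfit(X[m],H[m],1),np.median(H[m]))
m=(H>83)&(H<96)&(abs(X-32)<30)&(v<230)
for lo in range(-30,-6,8):
    k=m&(Y>lo)&(Y<lo+8);print(lo,np.percentile(X[k],[1,99]).round(1))
print(np.percentile(Y[m],1))
E
python3 fl.py
```

```text
False (array([ 1.070e+00,  1.000e-02,  5.818e+01, -8.250e+00, -1.028e+01,
        8.130e+00]), np.float64(-0.0012)) 44.71846678259692 38.6833
tool z [ 0.01207073  0.00322816 -0.99992194]
[3.69879883e-03 8.97471187e+01] 89.56086202584196
-30 [11.  54.2]
-22 [10.8 54.4]
-14 [10.8 54.4]
-29.53163122682614
```

Now flat (top at 89.6 mm, slope 0.004). One more check that y is a hard stop rather than friction: relieve the down-force slightly and push a bit more.

```bash
python3 - <<'E'
from h import *
for x,y,z in ((6.9,3.8,60.3),(6.9,5.3,60.3),(7.2,6,60)):
    t=S+x*ex+y*ey
    g=env.move_l([*t,z],feed=10,guard=20);env.pause(.3);print(g,loc(),round(env.read_grip_width(),2))
env.pause(1);print(loc(),env.read_qvel().round(3),env.read_time_s())
shot('wrist','wrist8');shot('scene','scene8')
z=np.load('pics/wrist8.npz');d=z['d'];v,u=np.mgrid[0:384,0:512]
Wd=np.stack([(u-z['c'][0])*d/z['f'],(v-z['c'][1])*d/z['f'],d,np.ones_like(d)],-1)@z['T'].T
r=Wd[...,:2]-C;X=r@ex;Y=r@ey;H=Wd[...,2]
m=(u>210)&(u<292)&(v>182)&(v<215)
print(np.polyfit(X[m],H[m],1),np.median(H[m]))
m=(H>83)&(H<96)&(abs(X-32)<30)&(v<230);print(np.percentile(Y[m],1),np.percentile(X[m],[1,99]))
z=np.load('pics/scene8.npz');cv2.imwrite('pics/s8.png',cv2.resize(z['im'][150:200,270:340,::-1],None,fx=11,fy=11,interpolation=cv2.INTER_CUBIC))
E
```

```text
False (array([ 1.030e+00,  4.000e-02,  5.817e+01, -6.230e+00, -1.240e+01,
        2.580e+00]), np.float64(-0.0014)) 45.01
False (array([  1.06,   0.09,  58.2 ,  -5.95, -16.86,   3.02]), np.float64(-0.0015)) 44.87
False (array([  1.05,   0.13,  58.15,  -6.66, -19.46,   3.46]), np.float64(-0.0016)) 44.87
(array([  1.03,   0.12,  58.13,  -5.28, -17.9 ,   3.88]), np.float64(-0.0015)) [ 0.    -0.     0.001 -0.002  0.001  0.001] 41.4333
[2.92559393e-04 9.01785198e+01] 89.63707379392108
-29.4989083328612 [10.87338133 54.41779396]
```

View pics/s8.png

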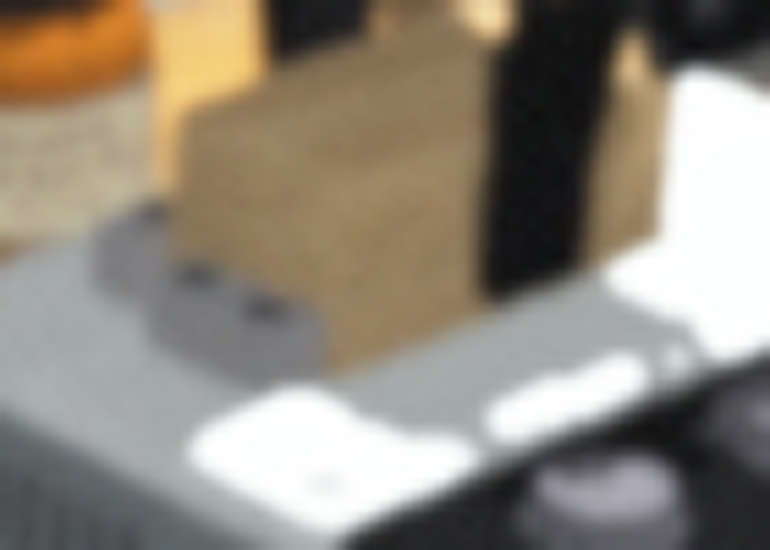

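View pics/scene8.png

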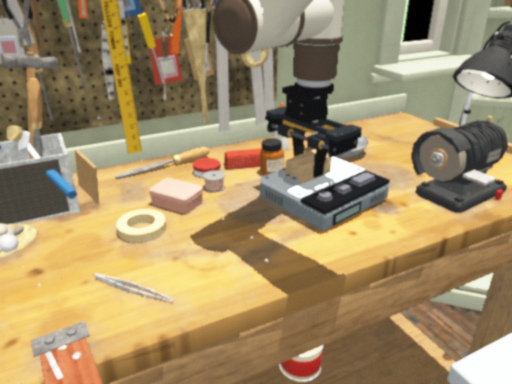

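y is a hard stop (18 N with no movement). The x force fell to about 5 N, so I'll rebalance: y back a little, x up.

```bash
python3 - <<'E'
from h import *
for x,y,z in ((7.2,4.2,60),(8.5,4.2,60.2),(9.8,4.2,60.5)):
    t=S+x*ex+y*ey
    g=env.move_l([*t,z],feed=10,guard=20);env.pause(.4);print(g,loc(),round(env.read_grip_width(),2))
env.pause(.5);print(loc(),env.read_time_s())
from scipy.spatial.transform import Rotation as R
B=np.array([[*ex,0],[*ey,0],[0,0,1]])
q=env.read_tcp_rot();print('tool z',B@R.from_quat([q[1],q[2],q[3],q[0]]).as_matrix()[:,2])
shot('wrist','wrist9')
z=np.load('pics/wrist9.npz');d=z['d'];v,u=np.mgrid[0:384,0:512]
Wd=np.stack([(u-z['c'][0])*d/z['f'],(v-z['c'][1])*d/z['f'],d,np.ones_like(d)],-1)@z['T'].T
r=Wd[...,:2]-C;X=r@ex;Y=r@ey;H=Wd[...,2]
m=(u>210)&(u<292)&(v>182)&(v<215)
print(np.polyfit(X[m],H[m],1),np.median(H[m]))
m=(H>83)&(H<96)&(abs(X-32)<30)&(v<230);print(np.percentile(Y[m],1),np.percentile(X[m],[1,99]))
E
```

```text
False (array([ 1.040e+00,  2.000e-02,  5.814e+01, -6.380e+00, -1.251e+01,
        4.700e+00]), np.float64(-0.0014)) 45.18
False (array([ 1.070e+00,  2.000e-02,  5.807e+01, -8.980e+00, -1.195e+01,
        6.320e+00]), np.float64(-0.0015)) 44.95
False (array([ 1.120e+00,  2.000e-02,  5.803e+01, -1.030e+01, -1.058e+01,
        6.540e+00]), np.float64(-0.0018)) 44.74
(array([ 1.120e+00,  2.000e-02,  5.803e+01, -1.150e+01, -1.178e+01,
        5.470e+00]), np.float64(-0.0017)) 44.1333
tool z [ 0.00547276  0.00278483 -0.99998115]
[-1.37016766e-03  8.98998297e+01] 89.44601156311178
-29.517218667494873 [11.1260497  54.57138285]
```

Balanced at about 11 N on each axis, the block flat and still. Handing in.

```bash
python3 -c "
from h import *
print(env.hand_in(), env.read_time_s())"
```

```text
the job is handed in; nothing more can be done
the job is handed in; nothing more can be done
```

I pressed the three keys in order, then seated the wooden block in the corner of the nest, and handed in at about 44 s with the gripper still pressing it there. `hand_in` reports no verdict, so the result below rests on my own measurements.

- **Keys:** I pressed round, square and bar one at a time, each to the same hard stop at 54.4 mm. I ran the sequence twice, because the first pass read only about 4 N on the round and square keys and I wanted to be sure.
- **Block position:** The last measurements fit the seat to about 1 mm. The x edges were at 11.1 and 54.6 mm (10 and 55 expected), and the right end was at −29.5 mm (−30 expected).
- **Block level and square:** The top was at 89.4 mm (90 expected), with a slope of about 0.001 along x. Squareness was judged only from the tool yaw, which was off by about 0.002 rad.
- **Pressing:** The push was about 11.5 N towards the long stop and 11.8 N towards the end stop. Adding force moved the block hardly at all in either direction, so both are hard contacts. The pins themselves were hidden from the cameras, so "pins in" follows from this.
- **Readings that disagreed:** An early fit showed a slope of 0.05 along y, and repeat fits disagreed with it and gave implausible values. I put that down to noisy depth, and the y tilt was then checked only through the tool lean (0.003 rad). A real lean of 0.026 rad along x, from the arm giving way under load, was corrected.
- **Bystanders:** The tape roll, pink box and spool looked unmoved in the last scene picture.

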